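Present the marked gourd to the camera

TASK

We are shooting a close-up of the gourd with the red cap. First turn the dial on the fill light to the click marked with the red dot; then take the turntable by its wooden handle and turn it until the red-capped gourd stands straight in front of the camera lens, and finish there while still gripping the handle, holding the turntable still for the shot. Do not touch or upset any of the gourds, and leave the other things on the table where they are.

Things in the scene. Friction and masses are not known exactly. Their poses are not given: they have to be found in the camera images.
- camera_arm: Fixed small black camera on a flat bar (30 x 6 mm) lying on the table from under the turntable. Origin: on the table on the turntable's vertical axis; +x points level from it to the lens, so straight in front of the lens means on this +x axis. Lens glass 193 mm from the axis, 79 mm high; camera body 218 to 255 mm out, 98 mm wide, 118 mm high.
- handle: The turntable's dark wooden T grip: a level bar 62 mm long (its x), 16 mm thick (its y), 30 mm high, on a 10 mm brass post on the turntable's axis. Origin at the bar's centre, 155 mm above the table; every gourd ends below 126 mm. It turns with the round board (260 mm diameter, grey, top at 45 mm, with a wooden lip 10 mm wide and 8 mm high).
- carousel (a joint): Turntable angle, rad, growing anticlockwise seen from above; no stops, no clicks, very free on a ball bearing (about 0.01 N m of drag). The gourds stand loose on the board and ride round with it unless jerked. The value says nothing of where the gourds stand.
- marked_gourd: The golden gourd with a red cap on its stem, a red waist ring and a red foot ring: two round bulbs one over the other, 43 mm widest, on a 42 mm weighted foot ring, about 76 mm tall, about 60 g, standing loose on the board some 85 mm from the axis. Origin at the centre of the underside of its foot ring, z up.
- dial (a joint): Angle of the fill light's selector, rad, growing clockwise seen from above. Four spring clicks at 0, 0.6, 1.2 and 1.8, each with a dot on the light's top; the red, largest dot is the third, at 1.2. End stops just past the first and last. Starts at the first or second click, takes up to about 0.15 N m to turn, settles into a click if let go within 0.2 rad of it.
- dial_grip: Grip of the selector: black bar 42 mm long (x, to the end with the white pointer line, which points at the dot chosen), 14 mm thick (y), 32 mm high, its top at 126 mm, on a 44 mm disc whose top is at 96 mm. Origin on the dial's vertical axis, mid bar, 110 mm above the table. Sits on the fill light, a fixed black LED box 150 x 84 mm, top at 85 mm.
- gourd1: Plain golden gourd on the board, 44 mm wide, 79 mm tall, loose; origin under its ivory foot ring, z up. Not to be touched.
- gourd2: Plain gourd on the board, like gourd1, 74 mm tall. Not to be touched.
- gourd3: Plain gourd on the board, like gourd1, 76 mm tall. Not to be touched.
- gourd4: Plain gourd on the board, like gourd1, 79 mm tall. Not to be touched.
- table_gourd: Plain golden gourd, 79 mm tall, 45 mm wide, standing loose on the table; origin under its foot. To be left alone.
- wax_tin: Round aluminium tin with a brass lid, 61 mm across, 30 mm high, loose on the table; origin under its centre. To be left alone.
- brush: Wooden polishing brush, 130 mm (its x) by 28 mm by 36 mm high, bristles down, loose on the table; origin under its centre. To be left alone.
Things that resemble listed ones, but are neither listed nor needed, are in the scene too. Leave any orange or purple look-alike of the part that bears dial alone.

How it is judged:
By the outcome, as a careful person would: the job done as asked, in the order asked, and still so for the second after the job is handed in, while the arm keeps its last pose, push and grip.
It also fails if it takes over 58 s, if anything falls off the work surface, if the arm or the gripper's body presses on something with over 40 N, if the wrist force passes 120 N, or if a joint passes its speed limit or range.

ROBOT

A 7-joint arm with a two-finger parallel gripper is mounted at the origin on the work surface. World frame = base frame: x ahead of the robot, y to its left, z up, the work surface at z = 0. Lengths are in m, angles in rad, forces in N, time in s.
With the tool pointing down it reaches from about 0.425 to 0.95 m from the base axis. Payload 16.7 kg.
Tool frame: the origin (TCP) lies at the very end of the fingers, on their centre line; the grasp point (between the pads) lies 19 mm behind it (manip.grasp_offset is the distance from the TCP to the grasp point, in m); z points along the fingers, x is the direction in which the jaws open and shut, and the axes are right-handed (so a half turn about z gives the same grasp; the last joint's range is limited). The gripper opens to 94 mm and grips with 3 to 60 N. Pads are 16 mm wide; open, the fingers measure 119 mm over their backs; the gripper's body (75 mm by 177 mm) begins 78 mm behind the grasp point.
Start: joints at [0.999, 0.426, 0.074, 1.606, -0.034, 1.111, -0.067], TCP at [0.277, -0.616, 0.205] pointing down, gripper open.
Joint ranges: [-2.85, 2.85], [-0.5, 2.14], [-1.23, 1.37], [0.21, 2.46], [-1.02, 4.16], [0.16, 2.05], [-2.73, 2.73]. Speed limits (rad/s): [1.89, 1.89, 2.39, 2.39, 3.01, 3.01, 3.01].

INTERFACE

Orientations are given as a unit quaternion [x, y, z, w].
In Python, from cell import read_state, imaging, order, manip gives the robot as it stands.
- The arm moves only by the tool move_arm, never from a script. Its argument "series" is a list of rows, each a list of 7 numbers: the turn, a rotation vector about the tool's x, y, z in rad, then the shift along the tool's x, y, z in m, then the finger opening in m, from 0 to 0.094. A call has 1 to 10 rows; each row is the pose to reach, as a shift and turn from the pose commanded when the call began, along the tool's axes at that moment; what a row does not reach only later rows make up. A row lasts 1/10 s, in which the tool goes at most 50 mm and 8.59 degrees, less where a joint would pass 70% of its speed; a pose out of reach is approached as far as the arm can. A call with a gripper value outside its range is refused whole. The fingers move at their own pace and stop on an object; "grip_force" is the grip in N (left out, the last holds). Time passes only in rows, so rows that repeat a pose let the fingers close. It gives the time, the measured TCP pose, the force and the opening at its end, in the units of the state.
- read_state(): the state, without advancing time (a new reading comes with each control period).
- imaging.snapshot(name): name is "side" or "top"; returns the picture (480x640x3 uint8, blue, green, red); there is no depth.
- imaging.camera_model(name): a dict with "fx", "fy", "cx", "cy" (pixels), "cam_to_world" (4x4, takes a point from camera to world coordinates). Camera axes: x right, y down, z forward; pixel columns grow to the right and rows downward; lengths in m; the calibration is good to about 2 mm. A picture is of the moment at which its call begins. camera_model takes no time and is no camera call.
- order.finish_job(): hands the job in, once; it reports no verdict.
The state is a dict: "time": time; "q": joint angles; "qd": joint speeds; "joint_torque": joint torques, N m; "eef_pos": TCP position; "eef_rot": TCP orientation; "ft_force": force on the tool from outside, world axes, zero at the start; "wrist_torque": the same for the moment, N m; "finger_gap": finger opening in m.
Only numpy, scipy, OpenCV 4.12 (cv2) and the standard library are available. Lean on these libraries where they do the work, as an engineer would, in place of code of your own. Each camera call takes 0.05 s, during which the arm holds its last target.

## Working session

There is one attempt and no reset: what is moved stays moved. The work goes in short steps, Python scripts to look and compute and a tool call to move; the robot and the scene stay as the last step left them, time stands still between calls to the robot, and variables do not carry over. Pictures are saved under pics/ and viewed, and the job is handed in when it is done.

Besides the shell and the picture viewer there is one more tool, called after "Emit:" in YAML: its name, and indented under it one key for each argument. move_arm: Moves the arm, as the interface text tells. Its arguments: {"type":"object","properties":{"series":{"type":"array"},"grip_force":{"type":"number"}},"required":["series"]}

```bash
mkdir -p pics; ls; python3 - <<'E'
from cell import read_state, imaging, order, manip
import cv2,numpy as np
np.set_printoptions(precision=4,suppress=True)
for n in("side","top"):
    im=imaging.snapshot(n);cv2.imwrite(f"pics/{n}0.png",im)
    m=imaging.camera_model(n);print(n,m)
s=read_state();print(s);print(manip)
E
```

```text
pics
side {'fx': 436.1315586573711, 'fy': 436.1315586573711, 'cx': 327.1860763837514, 'cy': 242.38552871955716, 'cam_to_world': array([[-0.6826, -0.5472,  0.4844, -0.0845],
       [-0.7307,  0.5168, -0.4461,  0.3809],
       [-0.0063, -0.6585, -0.7526,  0.9287],
       [ 0.    ,  0.    ,  0.    ,  1.    ]])}
top {'fx': 623.0103915700209, 'fy': 623.0103915700209, 'cx': 320.8342612239497, 'cy': 246.97843443025803, 'cam_to_world': array([[ 0.0027, -0.9889,  0.1485,  0.2683],
       [-1.    , -0.0025,  0.0012, -0.1145],
       [-0.0009, -0.1485, -0.9889,  1.5439],
       [ 0.    ,  0.    ,  0.    ,  1.    ]])}
{'time': 0.1, 'q': array([ 0.9985,  0.4266,  0.0739,  1.6065, -0.0341,  1.1108, -0.0671]), 'qd': array([ 0.0003, -0.0022, -0.0004, -0.0035, -0.0007, -0.0006, -0.0002]), 'joint_torque': array([  0.0082, -93.7468,   3.6773, -45.504 ,  -0.0485,   0.0169,
        -0.0001]), 'eef_pos': array([ 0.2768, -0.6152,  0.2049]), 'eef_rot': array([ 0.8397, -0.543 , -0.0005, -0.0003]), 'ft_force': array([ 1.4376,  0.0356, -1.9262]), 'wrist_torque': array([ 0.0167, -0.0002,  0.0262]), 'finger_gap': 0.09425144468360223}
<Robot object at 0x7f67ac807a10>
```

View pics/side0.png

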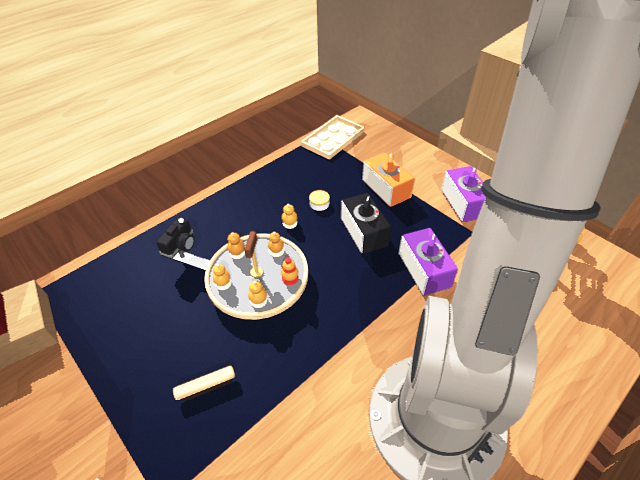

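View pics/top0.png

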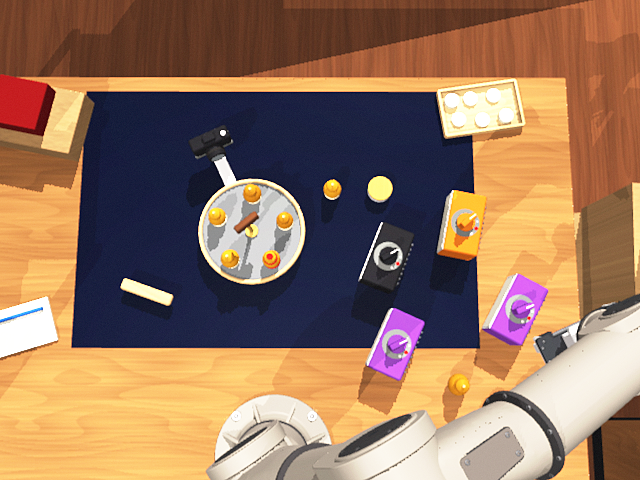

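The top view shows the turntable at about (251,231), the camera at (212,145) and the red-capped gourd at (271,259). Four boxes could be the fill light: black (387,256), orange (463,224), purple (396,345) and purple (518,310). The black one fits, because the fill light is a black box and the orange and purple ones are look-alikes. I'll confirm with enlarged crops.

```bash
python3 - <<'E'
import cv2,numpy as np
t=cv2.imread("pics/top0.png");s=cv2.imread("pics/side0.png")
a=cv2.resize(t[210:305,340:435],(400,400),interpolation=cv2.INTER_CUBIC)
b=cv2.resize(s[185:260,330:405],(400,400),interpolation=cv2.INTER_CUBIC)
cv2.imwrite("pics/dialcrop.png",np.hstack([a,b]))
a=cv2.resize(t[115:290,180:330],(450,525),interpolation=cv2.INTER_CUBIC)
cv2.imwrite("pics/tt.png",a)
E
```

```text
(no output)
```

View pics/dialcrop.png

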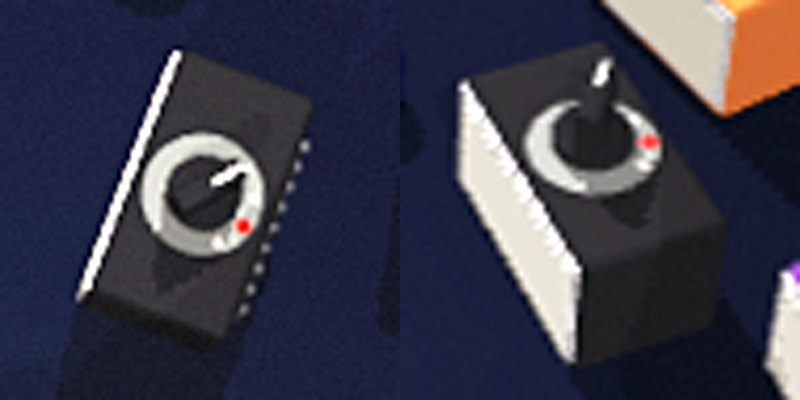

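View pics/tt.png

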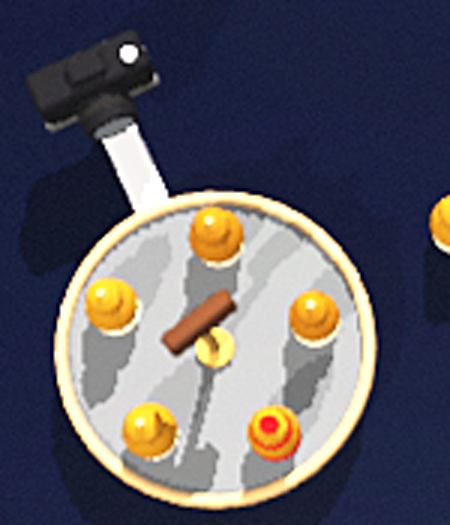

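The crop confirms the black light. Its pointer aims up and to the right, and the red dot is further clockwise at about (243,226) in the crop. Now the measurements.

```bash
cat > h.py <<'E'
import cv2,numpy as np
from cell import imaging
np.set_printoptions(precision=4,suppress=True)
def cast(n,px,z):
    m=imaging.camera_model(n);px=np.atleast_2d(np.asarray(px,float))
    d=np.c_[(px[:,0]-m['cx'])/m['fx'],(px[:,1]-m['cy'])/m['fy'],np.ones(len(px))]
    T=np.array(m['cam_to_world']);d=d@T[:3,:3].T;o=T[:3,3]
    return o+d*((z-o[2])/d[:,2])[:,None]
def proj(n,P):
    m=imaging.camera_model(n);T=np.linalg.inv(np.array(m['cam_to_world']))
    c=np.atleast_2d(P)@T[:3,:3].T+T[:3,3]
    return np.c_[c[:,0]/c[:,2]*m['fx']+m['cx'],c[:,1]/c[:,2]*m['fy']+m['cy']]
def blobs(mask,off,mina=3):
    n,l,st,c=cv2.connectedComponentsWithStats(mask.astype(np.uint8))
    return [(st[i,4],c[i]+off) for i in range(1,n) if st[i,4]>=mina]
def circ(P):
    A=np.c_[2*P[:,:2],np.ones(len(P))];s=np.linalg.lstsq(A,(P[:,:2]**2).sum(1),rcond=None)[0]
    return s[:2],np.sqrt(s[2]+s[:2]@s[:2])
def hsvcrop(n,im,x0,x1,y0,y1):
    return cv2.cvtColor(im[y0:y1,x0:x1],cv2.COLOR_BGR2HSV).astype(int),np.array([x0,y0])
E
cat > m1.py <<'E'
from h import *
t=cv2.imread("pics/top0.png");s=cv2.imread("pics/side0.png")
for n,im,(x0,x1,y0,y1) in (("top",t,(365,415,230,280)),("side",s,(345,390,190,235))):
    h,o=hsvcrop(n,im,x0,x1,y0,y1)
    red=((h[...,0]<8)|(h[...,0]>172))&(h[...,1]>120)&(h[...,2]>120)
    for a,c in blobs(red,o): print(n,"red",a,c,cast(n,c,0.0855)[0])
    wh=(h[...,1]<50)&(h[...,2]>215)
    for a,c in blobs(wh,o): print(n,"white",a,c,"z.126",cast(n,c,0.126)[0],"z.0855",cast(n,c,0.0855)[0])
    ring=(h[...,1]<60)&(h[...,2]>120)
    for a,c in blobs(ring,o,20): print(n,"ring",a,c)
    nn,l,st,c=cv2.connectedComponentsWithStats(ring.astype(np.uint8));k=1+np.argmax(st[1:,4])
    cn=max(cv2.findContours((l==k).astype(np.uint8),cv2.RETR_EXTERNAL,cv2.CHAIN_APPROX_NONE)[0],key=cv2.contourArea)
    hl=cv2.convexHull(cn)[:,0]+o
    print(n,"ringcirc",circ(cast(n,hl,0.0855)))
# turntable lip
h,o=hsvcrop("top",t,190,315,170,292)
navy=(h[...,0]>105)&(h[...,0]<135)&(h[...,1]>100)&(h[...,2]<110)
m=(~navy).astype(np.uint8)
from cv2 import findContours
lip=((h[...,0]>8)&(h[...,0]<30)&(h[...,1]>40)&(h[...,2]>130)).astype(np.uint8)
cn=np.vstack(findContours(lip,cv2.RETR_EXTERNAL,cv2.CHAIN_APPROX_NONE)[0])
hl=cv2.convexHull(cn)[:,0]+o
P=cast("top",hl,0.053);c,r=circ(P);
for _ in range(3):
    e=np.abs(np.linalg.norm(P[:,:2]-c,axis=1)-r);k=e<0.004;c,r=circ(P[k])
print("table",c,r,k.sum(),len(k))
red=((h[...,0]<6)|(h[...,0]>174))&(h[...,1]>150)&(h[...,2]>120)
for a,b in blobs(red,o): print("redg",a,b,cast("top",b,0.121)[0])
br=((h[...,0]<14)|(h[...,0]>170))&(h[...,1]>80)&(h[...,2]<150)&(h[...,2]>40)
for a,b in blobs(br,o,15): print("brown",a,b,cast("top",b,0.17)[0])
h,o=hsvcrop("top",t,205,245,150,190)
w=(h[...,1]<60)&(h[...,2]>170)
for a,b in blobs(w,o,15): print("bar",a,b,cast("top",b,0.006)[0])
ys,xs=np.nonzero(w);Q=cast("top",np.c_[xs,ys]+o,0.006)[:,:2];mu=Q.mean(0);u=np.linalg.svd(Q-mu)[2][0];print("bar dir",mu,u,np.degrees(np.arctan2(u[1],u[0])), "axis->bar",np.degrees(np.arctan2(*(mu-c)[::-1])))
E
python3 m1.py
```

```text
top red 9 [397.3333 263.2222] [ 0.449  -0.2931  0.0855]
top white 83 [371.494  247.5181] z.126 [ 0.4803 -0.2293  0.126 ] z.0855 [ 0.4863 -0.2326  0.0855]
top white 105 [378.981  250.9905] z.126 [ 0.4722 -0.2464  0.126 ] z.0855 [ 0.4781 -0.2502  0.0855]
top white 4 [395.   245.75] z.126 [ 0.4845 -0.2834  0.126 ] z.0855 [ 0.4907 -0.2883  0.0855]
top white 52 [397.3846 253.6923] z.126 [ 0.4661 -0.2886  0.126 ] z.0855 [ 0.4717 -0.2936  0.0855]
top white 16 [393.25   266.4375] z.126 [ 0.4366 -0.2787  0.126 ] z.0855 [ 0.4414 -0.2834  0.0855]
top ring 110 [371.5455 247.4636]
top ring 398 [387.294  255.1709]
top ringcirc (array([ 0.4671, -0.2706]), np.float64(0.03442319616216097))
side red 8 [376.125 211.125] [ 0.4493 -0.2939  0.0855]
side white 7 [367.4286 198.2857] z.126 [ 0.4728 -0.2805  0.126 ] z.0855 [ 0.501  -0.3139  0.0855]
side white 246 [351.2236 223.4065] z.126 [ 0.437 -0.183  0.126] z.0855 [ 0.4633 -0.2115  0.0855]
side white 46 [357.587  213.9783] z.126 [ 0.4495 -0.2189  0.126 ] z.0855 [ 0.4765 -0.2492  0.0855]
side white 4 [373.5 207. ] z.126 [ 0.4388 -0.2678  0.126 ] z.0855 [ 0.4653 -0.3005  0.0855]
side white 7 [375.8571 214.7143] z.126 [ 0.4152 -0.2513  0.126 ] z.0855 [ 0.4404 -0.2832  0.0855]
side ring 136 [383.7794 194.7941]
side ring 258 [351.124  223.4961]
side ring 150 [363.34   214.5333]
side ringcirc (array([ 0.4603, -0.2446]), np.float64(0.05796250639369525))
table [0.5327 0.0563] 0.13045736894334045 50 50
redg 24 [269.2917 256.    ] [0.4606 0.006  0.121 ]
redg 9 [274.3333 260.7778] [ 0.4496 -0.0058  0.121 ]
redg 8 [276.875 265.   ] [ 0.4398 -0.0117  0.121 ]
brown 80 [247.2125 224.175 ] [0.5259 0.0525 0.17  ]
bar 390 [226.0231 172.8487] [0.6892 0.1289 0.006 ]
bar 43 [238.7209 187.6279] [0.6507 0.0958 0.006 ]
bar dir [0.6854 0.1257] [-0.8338 -0.552 ] -146.49591532043166 axis->bar 24.44302958171085
```

```bash
cat > m2.py <<'E'
from h import *
t=cv2.imread("pics/top0.png");s=cv2.imread("pics/side0.png")
# pointer line endpoints top
p=cast("top",[[390.3,253.9],[398.7,249.2]],0.126);D=np.array([.467,-.2705]);print("pointer",p[:,:2]-D, np.degrees(np.arctan2(*(p[1]-p[0])[[1,0]])))
h,o=hsvcrop("top",t,365,415,230,280)
wh=((h[...,1]<60)&(h[...,2]>215)).astype(np.uint8)
# camera bar edges
c=np.array([.5327,.0563])
h,o=hsvcrop("top",t,208,245,156,190)
w=((h[...,1]<40)&(h[...,2]>170)).astype(np.uint8)
n,l,st,cc=cv2.connectedComponentsWithStats(w);k=1+np.argmax(st[1:,4])
L=[];R=[]
for y in range(h.shape[0]):
    x=np.nonzero(l[y]==k)[0]
    if len(x)>5 : L.append((x[0]-.5+o[0],y+o[1]));R.append((x[-1]+.5+o[0],y+o[1]))
print(L,R)
L=np.array(L)[4:-5];R=np.array(R)[4:-5]
for nme,E in(("L",L),("R",R)):
    P=cast("top",E,0.006)[:,:2];u=np.linalg.svd(P-P.mean(0))[2][0];u*=np.sign(u[0]);print(nme,np.degrees(np.arctan2(u[1],u[0])),"offset of axis",np.cross(u,c-P.mean(0)))
# handle brown
h,o=hsvcrop("top",t,225,275,200,250)
br=((h[...,0]<14)|(h[...,0]>170))&(h[...,1]>80)&(h[...,2]<150)&(h[...,2]>40)
n,l,st,cc=cv2.connectedComponentsWithStats(br.astype(np.uint8));k=1+np.argmax(st[1:,4])
ys,xs=np.nonzero(l==k);Q=cast("top",np.c_[xs,ys]+o,0.165)[:,:2];mu=Q.mean(0);S=np.linalg.svd(Q-mu);u=S[2][0]
print("handle",mu,"yaw",np.degrees(np.arctan2(u[1],u[0])),"ext",np.ptp((Q-mu)@u),np.ptp((Q-mu)@S[2][1]))
# colored masks gourd
h,o=hsvcrop("top",t,255,290,240,275)
red=((h[...,0]<6)|(h[...,0]>174))&(h[...,1]>150)&(h[...,2]>120)
print(red.astype(int))
E
python3 m2.py 2>/dev/null
```

```text
pointer [[-0.0015 -0.0019]
 [ 0.0095 -0.0213]] -60.616941502249595
[(np.float64(219.5), np.int64(159)), (np.float64(217.5), np.int64(160)), (np.float64(213.5), np.int64(161)), (np.float64(213.5), np.int64(162)), (np.float64(214.5), np.int64(163)), (np.float64(214.5), np.int64(164)), (np.float64(215.5), np.int64(165)), (np.float64(215.5), np.int64(166)), (np.float64(216.5), np.int64(167)), (np.float64(216.5), np.int64(168)), (np.float64(217.5), np.int64(169)), (np.float64(217.5), np.int64(170)), (np.float64(218.5), np.int64(171)), (np.float64(218.5), np.int64(172)), (np.float64(218.5), np.int64(173)), (np.float64(219.5), np.int64(174)), (np.float64(219.5), np.int64(175)), (np.float64(220.5), np.int64(176)), (np.float64(220.5), np.int64(177)), (np.float64(221.5), np.int64(178)), (np.float64(221.5), np.int64(179)), (np.float64(222.5), np.int64(180)), (np.float64(222.5), np.int64(181)), (np.float64(223.5), np.int64(182)), (np.float64(223.5), np.int64(183)), (np.float64(223.5), np.int64(184)), (np.float64(224.5), np.int64(185))] [(np.float64(225.5), np.int64(159)), (np.float64(226.5), np.
[... 535 characters left out ...]
, np.int64(175)), (np.float64(234.5), np.int64(176)), (np.float64(234.5), np.int64(177)), (np.float64(235.5), np.int64(178)), (np.float64(235.5), np.int64(179)), (np.float64(244.5), np.int64(180)), (np.float64(244.5), np.int64(181)), (np.float64(239.5), np.int64(182)), (np.float64(235.5), np.int64(183)), (np.float64(232.5), np.int64(184)), (np.float64(230.5), np.int64(185))]
L 25.344842514232717 offset of axis -0.01505809436595179
R 35.09159512629176 offset of axis 0.0458577670672266
handle [0.5268 0.053 ] yaw 127.68829034261674 ext 0.059283607177555715 0.015568239777054883
[[0 0 0 ... 0 0 0]
 [0 0 0 ... 0 0 0]
 [0 0 0 ... 0 0 0]
 ...
 [0 0 0 ... 0 0 0]
 [0 0 0 ... 0 0 0]
 [0 0 0 ... 0 0 0]]
```

```bash
cat > m3.py <<'E'
from h import *
t=cv2.imread("pics/top0.png");s=cv2.imread("pics/side0.png")
C=np.array([.5327,.0563])
def poly(im,n,P,col):
    cv2.polylines(im,[np.round((proj(n,P)*1-off)*5).astype(int)],True,col,1)
def circle(c,r,z): a=np.linspace(0,2*np.pi,60);return np.c_[c[0]+r*np.cos(a),c[1]+r*np.sin(a),np.full(60,z)]
def rect(c,yaw,l,w,z):
    u=np.array([np.cos(yaw),np.sin(yaw)]);v=np.array([-u[1],u[0]])
    return np.array([[*(c+a*l/2*u+b*w/2*v),z] for a,b in((1,1),(1,-1),(-1,-1),(-1,1))])
out=[]
for n,im,(x0,y0) in(("top",t,(190,170)),("side",s,(195,220))):
    off=np.array([x0,y0]);c=cv2.resize(im[y0:y0+115,x0:x0+120],None,fx=5,fy=5)
    off=off-.4
    poly(c,n,circle(C,.13,.053),(0,255,0))
    for z,col in((.17,(255,0,255)),(.14,(255,255,0))): poly(c,n,rect(C,np.radians(127.7),.062,.016,z),col)
    out.append(cv2.resize(c,(400,383)))
cv2.imwrite("pics/ov1.png",np.hstack(out))
h,o=hsvcrop("side",s,235,270,225,270)
br=((h[...,0]<14)|(h[...,0]>170))&(h[...,1]>80)&(h[...,2]<150)&(h[...,2]>30)
print(blobs(br,o,10)); print("proj .155 centre side,top",proj("side",[*C,.155]),proj("top",[*C,.155]))
E
python3 m3.py
```

```text
[(np.int32(123), array([250.9756, 246.6504]))]
proj .155 centre side,top [[250.9718 244.0795]] [[246.3551 222.4416]]
```

View pics/ov1.png

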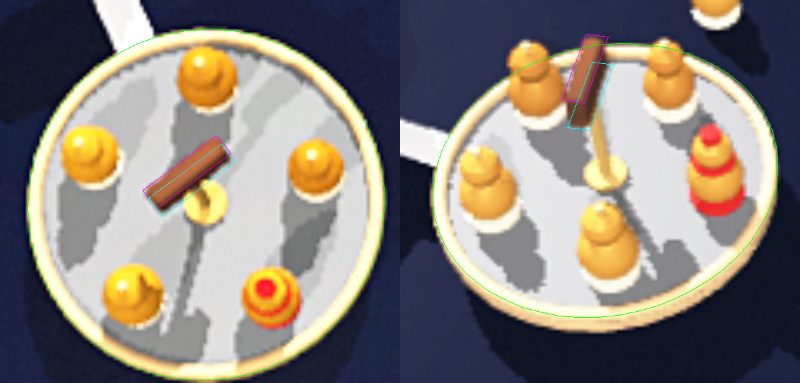

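```bash
cat > m4.py <<'E'
from h import *
from scipy.optimize import least_squares
t=cv2.imread("pics/top0.png");s=cv2.imread("pics/side0.png")
# lip: radial scan for the outer edge (navy->light) in top at z .053
C=np.array([.530,.0555])
for n,im in(("top",t),("side",s)):
    hsv=cv2.cvtColor(im,cv2.COLOR_BGR2HSV).astype(int);lip=(hsv[...,0]>8)&(hsv[...,0]<32)&(hsv[...,1]>35)&(hsv[...,2]>150)
    pts=[];inn=[]
    for a in np.radians(np.arange(0,360,4)):
        rs=np.arange(.100,.145,.0004)
        P=np.c_[C[0]+rs*np.cos(a),C[1]+rs*np.sin(a),np.full(len(rs),.053)]
        uv=np.round(proj(n,P)).astype(int);k=lip[uv[:,1],uv[:,0]]
        if k.any():
            i=np.nonzero(k)[0];pts.append(P[i[-1]]);inn.append(P[i[0]])
    for nm,Q in(("out",np.array(pts)),("in",np.array(inn))):
        c,r=circ(Q)
        for _ in range(5):
            e=np.abs(np.linalg.norm(Q[:,:2]-c,axis=1)-r);k=e<.003;c,r=circ(Q[k])
        print(n,nm,c,r,k.sum())
# handle triangulation of centroid
def ray(n,px):
    a=cast(n,px,.3)[0];b=cast(n,px,0)[0];return a,(b-a)/np.linalg.norm(b-a)
a,u=ray("top",(247.2,224.2));b,v=ray("side",(250.98,246.65))
k=np.linalg.lstsq(np.c_[u,-v],b-a,rcond=None)[0];print("tri",a+u*k[0],b+v*k[1])
print("at .163",cast("top",(247.2,224.2),.163),cast("side",(250.98,246.65),.16))
# cap
for n,im,(x0,x1,y0,y1),z in(("top",t,(262,280,248,270),.119),("side",s,(275,305,250,275),.119)):
    h,o=hsvcrop(n,im,x0,x1,y0,y1)
    red=((h[...,0]<7)|(h[...,0]>173))&(h[...,1]>150)&(h[...,2]>120)
    for q,c in blobs(red,o,5): print(n,q,c,cast(n,c,z)[0])
E
python3 m4.py
```

```text
top out [0.533  0.0566] 0.1301666938850674 86
top in [0.5324 0.0566] 0.11876541894248202 64
side out [0.5278 0.0589] 0.13293839109855882 63
side in [0.5298 0.0587] 0.11779243048959556 45
tri [0.5303 0.0553 0.1464] [0.5324 0.0578 0.1471]
at .163 [[0.5272 0.0533 0.163 ]] [[0.5223 0.0631 0.16  ]]
top 24 [269.2917 256.    ] [0.4609 0.0062 0.119 ]
top 11 [274.0909 260.6364] [ 0.4502 -0.005   0.119 ]
top 8 [276.875 265.   ] [ 0.44   -0.0116  0.119 ]
side 30 [287.7333 260.2333] [0.4599 0.0079 0.119 ]
side 37 [289.0541 269.9459] [0.4353 0.0243 0.119 ]
```

```bash
cat > rel.py <<'E'
import sys,numpy as np
from cell import read_state
from scipy.spatial.transform import Rotation as R
np.set_printoptions(precision=4,suppress=True)
# usage: rel.py x y z yawdeg(of tool x)
s=read_state();p=np.array(s['eef_pos']);r=R.from_quat(s['eef_rot'])
print("t",s['time'],"pos",p,"yaw",np.degrees(np.arctan2(*r.as_matrix()[[1,0],0])),"tilt",r.as_matrix()[:,2],"q",s['q'],"F",s['ft_force'],"T",s['wrist_torque'],"gap",s['finger_gap'])
if len(sys.argv)>4:
    x,y,z,yaw=map(float,sys.argv[1:5]);w=np.radians(yaw)
    T=R.from_matrix(np.array([[np.cos(w),np.sin(w),0],[np.sin(w),-np.cos(w),0],[0,0,-1.]]))
    print("rotvec",(r.inv()*T).as_rotvec(),"shift",r.inv().apply(np.array([x,y,z])-p))
E
python3 rel.py .467 -.2705 .19 30
```

```text
t 0.1 pos [ 0.2768 -0.6152  0.2049] yaw -65.77790261763174 tilt [-0.0005  0.001  -1.    ] q [ 0.9985  0.4266  0.0739  1.6065 -0.0341  1.1108 -0.0671] F [ 1.4376  0.0356 -1.9262] T [ 0.0167 -0.0002  0.0262] gap 0.09425144468360223
rotvec [-0.0009  0.0009 -1.6716] shift [-0.2363 -0.3149  0.0151]
```

Emit:
move_arm:
  series:
    - [0,0,-1.672,-0.236,-0.315,0,0.094]
    - [0,0,-1.672,-0.236,-0.315,0,0.094]
    - [0,0,-1.672,-0.236,-0.315,0,0.094]
    - [0,0,-1.672,-0.236,-0.315,0,0.094]
    - [0,0,-1.672,-0.236,-0.315,0,0.094]
    - [0,0,-1.672,-0.236,-0.315,0,0.094]
    - [0,0,-1.672,-0.236,-0.315,0,0.094]
    - [0,0,-1.672,-0.236,-0.315,0,0.094]
    - [0,0,-1.672,-0.236,-0.315,0,0.06]
    - [0,0,-1.672,-0.236,-0.315,0,0.06]

```text
time: 1.1
eef_pos: [0.4679, -0.2695, 0.2053]
eef_rot: [0.984, 0.18, -0.0, -0.0]
ft_force: [-0.8, -0.5, -0.7]
finger_gap: 0.081
```

```bash
python3 rel.py .467 -.2705 .15 30
```

```text
t 1.1 pos [ 0.4679 -0.2695  0.2053] yaw 20.684829605495125 tilt [-0.0003  0.0003 -1.    ] q [ 0.7076  0.2282 -0.3516  1.8904  0.0903  1.0386  0.6794] F [-0.8212 -0.507  -0.6796] T [-0.0785 -0.039   0.0835] gap 0.08098994351104935
rotvec [-0.0004  0.0001 -0.1626] shift [-0.0012  0.0006  0.0553]
```

Emit:
move_arm:
  series:
    - [0,0,-0.081,-0.001,0,0.02,0.06]
    - [0,0,-0.163,-0.001,0.001,0.05,0.06]
    - [0,0,-0.163,-0.001,0.001,0.05,0.06]

```text
time: 1.4
eef_pos: [0.4648, -0.2716, 0.1524]
eef_rot: [0.967, 0.255, -0.002, -0.002]
ft_force: [0.1, -0.8, 0.0]
finger_gap: 0.0604
```

```bash
python3 - <<'E'
from h import *
o=[]
for n,(x,y) in(("top",(335,195)),("side",(315,140))):
    im=imaging.snapshot(n);cv2.imwrite(f"pics/{n}1.png",im);o.append(cv2.resize(im[y:y+110,x:x+110],(400,400),interpolation=cv2.INTER_CUBIC))
cv2.imwrite("pics/d1.png",np.hstack(o))
E
python3 rel.py .467 -.2705 .102 30
```

```text
t 1.5 pos [ 0.4665 -0.2722  0.1556] yaw 29.356686298006963 tilt [-0.001   0.0008 -1.    ] q [ 0.7207  0.2849 -0.3671  1.9395  0.1247  0.9402  0.8057] F [-1.17   -0.2941  0.0157] T [ 0.0209 -0.0877  0.0023] gap 0.05989634502044715
rotvec [-0.0012  0.0005 -0.0112] shift [ 0.0013 -0.0012  0.0536]
```

View pics/d1.png

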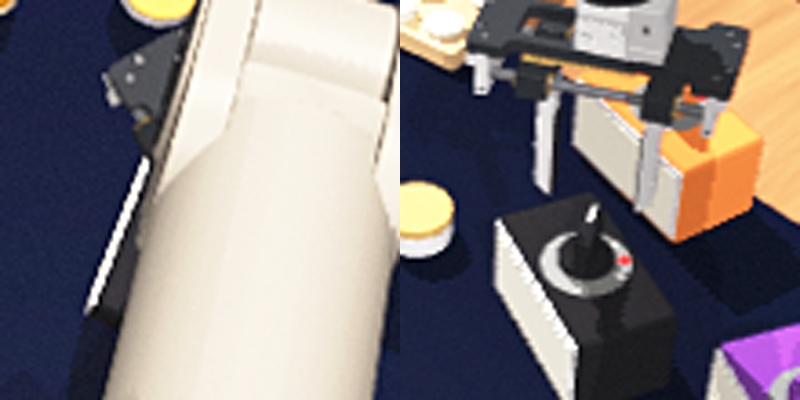

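The top view is blocked by the arm. In the side view the fingers straddle the dial and the grip stands upright, still at its first click.

```bash
python3 - <<'E'
from h import *
w=np.radians(29.4);u=np.array([np.cos(w),np.sin(w),0])
C=np.array([.4665,-.2722,.1556])
print((proj("side",[C+u*.03,C-u*.03])-[315,140])*400/110)
print((proj("side",[[.467,-.2705,.126],[.467,-.2705,.096]])-[315,140])*400/110)
E
```

```text
[[151.3246 183.2425]
 [232.4837 199.9251]]
[[187.0179 222.3573]
 [184.5487 251.6677]]
```

Emit:
move_arm:
  series:
    - [0,0,-0.011,0.001,-0.001,0.02,0.06]
    - [0,0,-0.011,0.001,-0.001,0.04,0.06]
    - [0,0,-0.011,0.001,-0.001,0.052,0.06]
    - [0,0,-0.011,0.001,-0.001,0.052,0.04]
    - [0,0,-0.011,0.001,-0.001,0.052,0.02]
    - [0,0,-0.011,0.001,-0.001,0.052,0.01]
    - [0,0,-0.011,0.001,-0.001,0.052,0.0]
    - [0,0,-0.011,0.001,-0.001,0.052,0.0]
  grip_force: 35

```text
time: 2.3
eef_pos: [0.4674, -0.2712, 0.1041]
eef_rot: [0.966, 0.26, 0.0, 0.0]
ft_force: [-0.3, -0.4, -0.9]
finger_gap: 0.0233
```

```bash
python3 rel.py .467 -.2705 .102 -39
```

```text
t 2.3 pos [ 0.4674 -0.2712  0.1041] yaw 30.12294461025084 tilt [ 0.0007 -0.0004 -1.    ] q [ 0.7055  0.3493 -0.3586  1.9846  0.163   0.8342  0.7828] F [-0.2968 -0.3512 -0.9418] T [ 0.0012 -0.1255  0.0148] gap 0.023314671577456196
rotvec [ 0.0004 -0.0008  1.2064] shift [-0.     -0.0008  0.0021]
```

Emit:
move_arm:
  series:
    - [0,0,0,0,0,0,0]
    - [0,0,0,0,0,0,0]
    - [0,0,0,0,0,0,0]

```text
time: 2.6
eef_pos: [0.4674, -0.271, 0.1037]
eef_rot: [0.966, 0.26, 0.0, 0.0]
ft_force: [0.0, 0.6, 4.6]
finger_gap: 0.0138
```

```bash
python3 rel.py .467 -.2705 .102 -39
```

```text
t 2.6 pos [ 0.4674 -0.271   0.1037] yaw 30.134621727500466 tilt [ 0.0004 -0.0001 -1.    ] q [ 0.7054  0.3498 -0.3586  1.9848  0.1631  0.834   0.7828] F [0.0492 0.6178 4.6082] T [ 0.1223  0.0204 -0.0385] gap 0.013776004763933609
rotvec [ 0.0001 -0.0004  1.2066] shift [-0.     -0.0006  0.0017]
```

Gripped, with the gap at 13.8 mm (the bar is 14 mm). The pointer is at −60° and the red dot at −128°, which is about 1.2 rad clockwise, so the dial starts at the first click.

Emit:
move_arm:
  series:
    - [0,0,0.1,0,0,0,0]
    - [0,0,0.22,0,0,0,0]
    - [0,0,0.35,0,0,0,0]
    - [0,0,0.48,0,0,0,0]
    - [0,0,0.61,0,0,0,0]
    - [0,0,0.74,0,0,0,0]
    - [0,0,0.87,0,0,0,0]
    - [0,0,1.0,0,0,0,0]
    - [0,0,1.12,0,0,0,0]
    - [0,0,1.22,0,0,0,0]

```text
time: 3.6
eef_pos: [0.4655, -0.2709, 0.1036]
eef_rot: [0.939, -0.343, -0.001, 0.0]
ft_force: [-11.2, 2.6, 15.7]
finger_gap: 0.0141
```

```bash
python3 rel.py .467 -.2705 .102 -39;python3 - <<'E'
from h import *
o=[]
for n,(x,y) in(("top",(335,195)),("side",(315,140))):
    im=imaging.snapshot(n);cv2.imwrite(f"pics/{n}2.png",im);o.append(cv2.resize(im[y:y+110,x:x+110],(400,400),interpolation=cv2.INTER_CUBIC))
cv2.imwrite("pics/d2.png",np.hstack(o))
E
```

```text
t 3.6 pos [ 0.4655 -0.2709  0.1036] yaw -40.08087425967917 tilt [-0.0028  0.0006 -1.    ] q [ 0.5016  0.3301 -0.113   1.9982  0.0508  0.8187 -0.3397] F [-11.167    2.634   15.6908] T [0.7309 2.8661 0.1167] gap 0.014115726543845021
rotvec [ 0.0013  0.0026 -0.0189] shift [ 0.0009 -0.0013  0.0016]
```

View pics/d2.png

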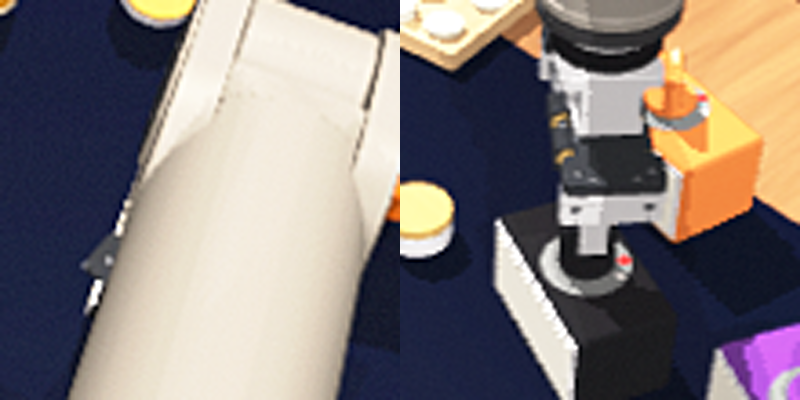

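Emit:
move_arm:
  series:
    - [0,0,-0.02,0,0,0,0.02]
    - [0,0,-0.02,0,0,0,0.05]
    - [0,0,-0.02,0,0,0,0.05]
    - [0,0,-0.02,0,0,0,0.05]
    - [0,0,-0.02,0,0,-0.03,0.05]
    - [0,0,-0.02,0,0,-0.07,0.06]
    - [0,0,-0.02,0,0,-0.11,0.06]
    - [0,0,-0.02,0,0,-0.11,0.06]

```text
time: 4.5
eef_pos: [0.4695, -0.2721, 0.2185]
eef_rot: [0.944, -0.331, 0.004, 0.0]
ft_force: [0.5, -1.2, -1.2]
finger_gap: 0.0597
```

```bash
python3 - <<'E'
from h import *
o=[]
for n,(x,y) in(("top",(335,195)),("side",(315,140))):
    im=imaging.snapshot(n);cv2.imwrite(f"pics/{n}3.png",im);o.append(cv2.resize(im[y:y+110,x:x+110],(400,400),interpolation=cv2.INTER_CUBIC))
cv2.imwrite("pics/d3.png",np.hstack(o))
E
python3 rel.py .5315 .057 .22 -142.3
```

```text
t 4.6 pos [ 0.4675 -0.2712  0.214 ] yaw -38.62966756230138 tilt [ 0.0015 -0.0007 -1.    ] q [ 0.5117  0.2032 -0.1208  1.8929  0.0282  1.0455 -0.295 ] F [-0.1434  0.0881 -0.9507] T [ 0.01   -0.0007  0.0014] gap 0.0599759689446791
rotvec [-0.0017 -0.0008  1.8094] shift [-0.1549 -0.2963 -0.0061]
```

View pics/d3.png

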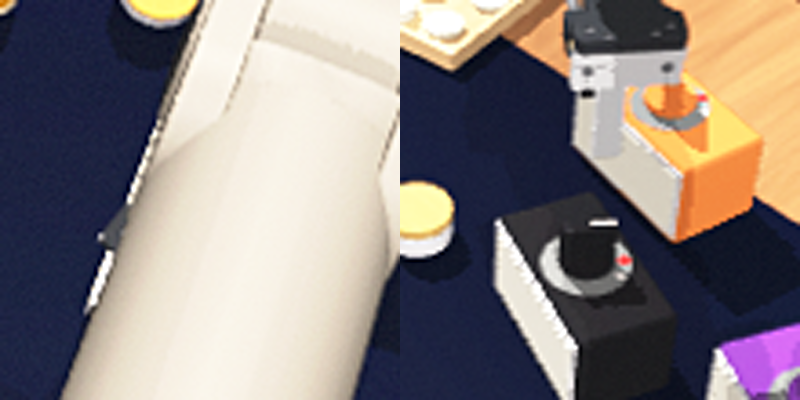

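In the side view the dial's white pointer line has swung round towards the red dot. I'll check it from the top once the arm is clear. Next, the handle.

Emit:
move_arm:
  series:
    - [0,0,1.8,-0.02,-0.04,0,0.05]
    - [0,0,1.8,-0.155,-0.296,0,0.05]
    - [0,0,1.8,-0.155,-0.296,0,0.05]
    - [0,0,1.8,-0.155,-0.296,0,0.05]
    - [0,0,1.8,-0.155,-0.296,0,0.05]
    - [0,0,1.8,-0.155,-0.296,0,0.05]
    - [0,0,1.8,-0.155,-0.296,0,0.05]
    - [0,0,1.8,-0.155,-0.296,0,0.05]
    - [0,0,1.8,-0.155,-0.296,0,0.05]
    - [0,0,1.8,-0.155,-0.296,0,0.05]

```text
time: 5.6
eef_pos: [0.5301, 0.0587, 0.2117]
eef_rot: [-0.536, 0.844, 0.001, -0.001]
ft_force: [0.7, -1.6, -0.5]
finger_gap: 0.0501
```

```bash
python3 rel.py .5315 .057 .19 -142.3
```

```text
t 5.6 pos [0.5301 0.0587 0.2117] yaw -115.1312476119357 tilt [-0.0026  0.0001 -1.    ] q [-0.0487  0.201  -0.2077  1.9027  0.0468  1.0451 -2.2853] F [ 0.697  -1.6075 -0.4884] T [0.0085 0.0262 0.011 ] gap 0.050100425000394154
rotvec [ 0.0021 -0.0016  0.4742] shift [ 0.0009 -0.0021  0.0217]
```

Emit:
move_arm:
  series:
    - [0,0,0.12,0.001,-0.002,0,0.05]
    - [0,0,0.24,0.001,-0.002,0,0.05]
    - [0,0,0.35,0.001,-0.002,0,0.05]
    - [0,0,0.4,0.001,-0.002,0,0.05]
    - [0,0,0.4,0.001,-0.002,0,0.05]

```text
time: 6.1
eef_pos: [0.5315, 0.0552, 0.212]
eef_rot: [-0.359, 0.933, 0.0, -0.001]
ft_force: [-0.2, -0.1, -0.4]
finger_gap: 0.0501
```

```bash
python3 - <<'E'
from h import *
for n in("top","side"):
    im=imaging.snapshot(n);cv2.imwrite(f"pics/{n}4.png",im)
t=cv2.imread("pics/top4.png");s=cv2.imread("pics/side4.png")
cv2.imwrite("pics/d4.png",np.hstack([cv2.resize(t[150:310,180:440],(400,400*160//260)), cv2.resize(s[150:310,180:440],(400,400*160//260))]))
E
python3 rel.py .5315 .057 .19 -142.3
```

```text
t 6.2 pos [0.5317 0.0552 0.2125] yaw -137.74318345235753 tilt [-0.0016 -0.0002 -1.    ] q [-0.0885  0.1986 -0.1546  1.9026  0.035   1.0444 -2.6619] F [ 0.0068 -0.9687  0.3306] T [ 0.0917  0.0145 -0.002 ] gap 0.04975909891931575
rotvec [ 0.0008 -0.0013  0.0795] shift [-0.001   0.0014  0.0225]
```

View pics/top4.png

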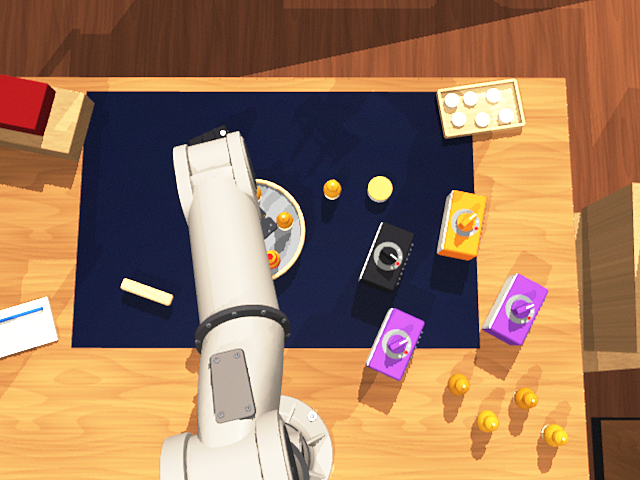

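View pics/side4.png

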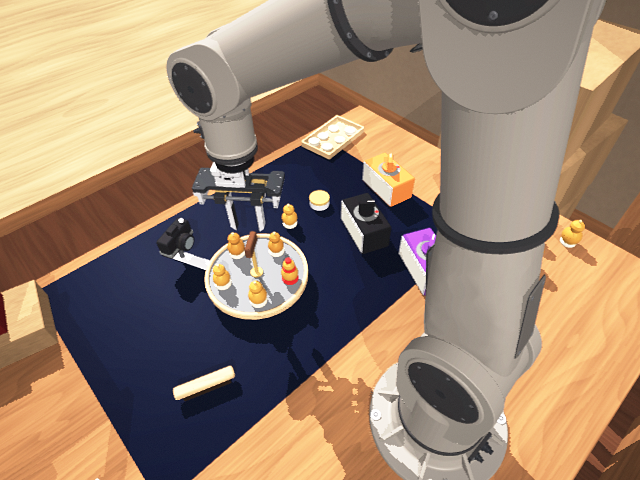

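The top view shows the dial pointer now aiming at the red dot (397,263), and the black box hasn't moved. All the gourds are standing. The fingers are above the handle, so I'll descend and then read q7, which is close to its limit.

Emit:
move_arm:
  series:
    - [0,0,0,-0.001,0.001,0.02,0.05]
    - [0,0,0,-0.001,0.001,0.04,0.05]
    - [0,0,0,-0.001,0.001,0.06,0.05]
    - [0,0,0,-0.001,0.001,0.074,0.05]
    - [0,0,0,-0.001,0.001,0.074,0.04]

```text
time: 6.7
eef_pos: [0.5311, 0.0565, 0.1376]
eef_rot: [-0.36, 0.933, 0.0, -0.002]
ft_force: [-0.4, 0.4, 0.4]
finger_gap: 0.0449
```

```bash
python3 - <<'E'
from h import *
im=imaging.snapshot("side");cv2.imwrite("pics/side5.png",im)
c=im[190:320,190:320]
cv2.imwrite("pics/d5.png",cv2.resize(c,(585,585),interpolation=cv2.INTER_CUBIC))
# dial check in previous top
t=cv2.imread("pics/top4.png");h,o=hsvcrop("top",t,378,405,240,275)
cv2.imwrite("pics/d5b.png",cv2.resize(t[235:280,365:410],(450,450),interpolation=cv2.INTER_CUBIC))
E
python3 rel.py .5315 .057 .137 -142.3
```

```text
t 6.75 pos [0.5318 0.0566 0.1389] yaw -137.81726157298482 tilt [-0.0017 -0.0002 -1.    ] q [-0.1044  0.2795 -0.1433  1.977   0.0505  0.89   -2.6794] F [0.4641 0.1877 1.027 ] T [0.1221 0.0263 0.0163] gap 0.041990547898332425
rotvec [ 0.0009 -0.0014  0.0782] shift [-0.      0.0005  0.0019]
```

View pics/d5.png

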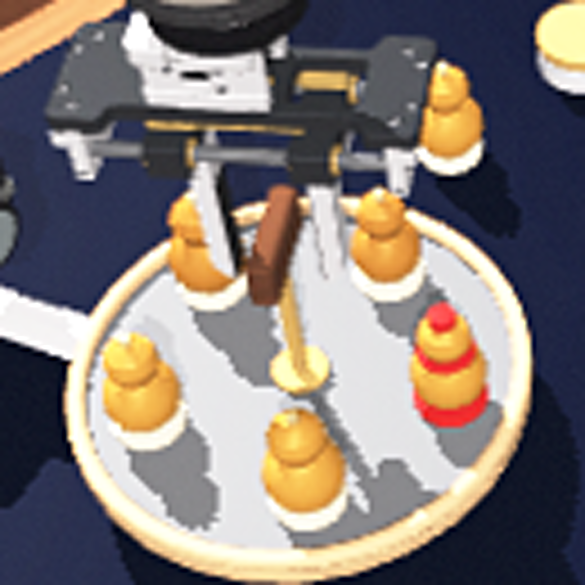

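View pics/d5b.png

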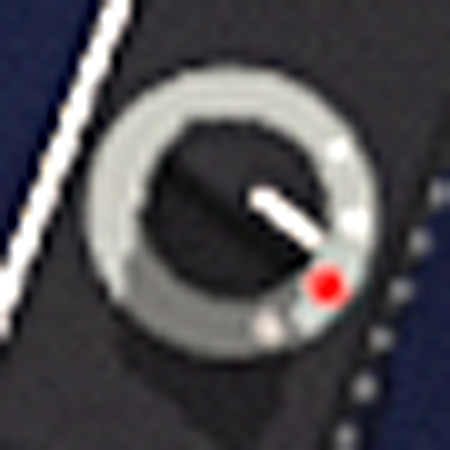

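The enlarged crop shows the pointer line aiming straight at the red dot, which is the third of the four dots. In the side view the handle bar lies between the fingers, roughly centred. I'll make a small extra turn and close slowly at 3 N so the free table isn't jerked.

Emit:
move_arm:
  series:
    - [0,0,0.015,0,0,0.001,0.03]
    - [0,0,0.025,0,0,0.001,0.024]
    - [0,0,0.025,0,0,0.001,0.02]
    - [0,0,0.025,0,0,0.001,0.019]
    - [0,0,0.025,0,0,0.001,0.018]
    - [0,0,0.025,0,0,0.001,0.0175]
    - [0,0,0.025,0,0,0.001,0.017]
    - [0,0,0.025,0,0,0.001,0.0166]
    - [0,0,0.025,0,0,0.001,0.0162]
    - [0,0,0.025,0,0,0.001,0.0158]
  grip_force: 3

```text
time: 7.75
eef_pos: [0.533, 0.0575, 0.1389]
eef_rot: [-0.348, 0.937, 0.0, 0.001]
ft_force: [3.9, 5.1, 1.7]
finger_gap: 0.0169
```

Emit:
move_arm:
  series:
    - [0,0,0,0,0,0,0.0154]
    - [0,0,0,0,0,0,0.015]
    - [0,0,0,0,0,0,0.012]
    - [0,0,0,0,0,0,0.008]

```text
time: 8.15
eef_pos: [0.533, 0.0575, 0.1389]
eef_rot: [-0.348, 0.937, 0.0, 0.001]
ft_force: [4.5, 4.7, 1.6]
finger_gap: 0.0172
```

```bash
python3 - <<'E'
from h import *
im=imaging.snapshot("side");cv2.imwrite("pics/side6.png",im)
t=imaging.snapshot("top");cv2.imwrite("pics/top6.png",t)
c=im[190:320,190:320]
cv2.imwrite("pics/d6.png",np.hstack([cv2.resize(c,(400,400),interpolation=cv2.INTER_CUBIC),cv2.resize(t[165:295,185:315],(400,400),interpolation=cv2.INTER_CUBIC)]))
E
python3 rel.py
```

```text
t 8.25 pos [0.533  0.0575 0.1389] yaw -139.25881395271185 tilt [ 0.0016  0.001  -1.    ] q [-0.129   0.2783 -0.1153  1.9783  0.0401  0.8854 -2.6957] F [3.1216 5.8646 1.1966] T [ 1.2265 -0.7993 -0.0601] gap 0.01709336334755114
```

View pics/d6.png

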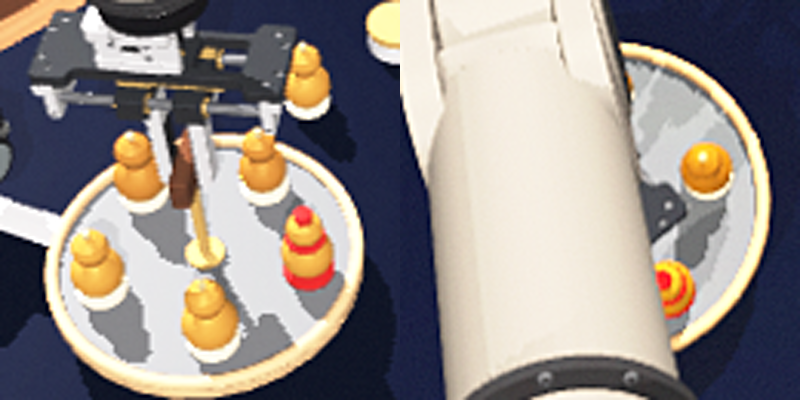

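Gripped gently: the gap is 17.1 mm and the gourds haven't moved. There is about 6 N of side push along the jaw axis, so the real axis lies about 1.5 mm further along it. I'll shift the grip to cancel that and tighten in stages.

Emit:
move_arm:
  series:
    - [0,0,0,-0.0005,0,0,0.008]
    - [0,0,0,-0.001,0,0,0.008]
    - [0,0,0,-0.0015,0,0,0.008]
    - [0,0,0,-0.0015,0,0,0.008]
  grip_force: 6

```text
time: 8.65
eef_pos: [0.5334, 0.0577, 0.1389]
eef_rot: [-0.348, 0.938, 0.0, -0.0]
ft_force: [-2.0, 2.4, 7.2]
finger_gap: 0.016
```

```bash
python3 rel.py
```

```text
t 8.65 pos [0.5334 0.0577 0.1389] yaw -139.28234260577776 tilt [-0.      0.0001 -1.    ] q [-0.1321  0.2797 -0.1127  1.9763  0.0399  0.8876 -2.6966] F [-1.9916  2.401   7.2153] T [0.4897 0.3811 0.0172] gap 0.0159911376085086
```

The gap is now 16.0 mm, so the handle bar sits flat between the pads. Tighten further and start turning anticlockwise (negative about tool z), ramping up gently.

Emit:
move_arm:
  series:
    - [0,0,0,0,0,0,0.008]
    - [0,0,-0.005,0,0,0,0.008]
    - [0,0,-0.015,0,0,0,0.008]
    - [0,0,-0.03,0,0,0,0.008]
    - [0,0,-0.05,0,0,0,0.008]
    - [0,0,-0.075,0,0,0,0.008]
    - [0,0,-0.105,0,0,0,0.008]
    - [0,0,-0.14,0,0,0,0.008]
    - [0,0,-0.18,0,0,0,0.008]
    - [0,0,-0.225,0,0,0,0.008]
  grip_force: 15

```text
time: 9.65
eef_pos: [0.5334, 0.0578, 0.1389]
eef_rot: [-0.452, 0.892, 0.0, 0.0]
ft_force: [-1.2, 1.7, 6.7]
finger_gap: 0.0159
```

Emit:
move_arm:
  series:
    - [0,0,-0.045,0,0,0,0.008]
    - [0,0,-0.09,0,0,0,0.008]
    - [0,0,-0.135,0,0,0,0.008]
    - [0,0,-0.18,0,0,0,0.008]
    - [0,0,-0.225,0,0,0,0.008]
    - [0,0,-0.27,0,0,0,0.008]
    - [0,0,-0.315,0,0,0,0.008]
    - [0,0,-0.36,0,0,0,0.008]
    - [0,0,-0.405,0,0,0,0.008]
    - [0,0,-0.45,0,0,0,0.008]

```text
time: 10.65
eef_pos: [0.5335, 0.0579, 0.1389]
eef_rot: [-0.639, 0.769, 0.0, 0.0]
ft_force: [-1.5, 3.1, 6.7]
finger_gap: 0.0158
```

```bash
python3 rel.py
```

```text
t 10.65 pos [0.5335 0.0579 0.1389] yaw -100.499514925723 tilt [ 0.0002  0.0002 -1.    ] q [-0.0336  0.2865 -0.2289  1.9704  0.0822  0.8932 -2.0591] F [-1.5248  3.0953  6.7256] T [ 0.7053  0.2937 -0.0472] gap 0.01578229953503545
```

Emit:
move_arm:
  series:
    - [0,0,-0.05,0,0,0,0.008]
    - [0,0,-0.1,0,0,0,0.008]
    - [0,0,-0.15,0,0,0,0.008]
    - [0,0,-0.2,0,0,0,0.008]
    - [0,0,-0.25,0,0,0,0.008]
    - [0,0,-0.3,0,0,0,0.008]
    - [0,0,-0.35,0,0,0,0.008]
    - [0,0,-0.4,0,0,0,0.008]
    - [0,0,-0.45,0,0,0,0.008]
    - [0,0,-0.5,0,0,0,0.008]

```text
time: 11.65
eef_pos: [0.5334, 0.058, 0.1389]
eef_rot: [0.81, -0.587, -0.0, -0.0]
ft_force: [-1.5, 3.5, 7.4]
finger_gap: 0.0158
```

Emit:
move_arm:
  series:
    - [0,0,-0.05,0,0,0,0.008]
    - [0,0,-0.1,0,0,0,0.008]
    - [0,0,-0.15,0,0,0,0.008]
    - [0,0,-0.2,0,0,0,0.008]
    - [0,0,-0.25,0,0,0,0.008]
    - [0,0,-0.3,0,0,0,0.008]
    - [0,0,-0.35,0,0,0,0.008]
    - [0,0,-0.4,0,0,0,0.008]
    - [0,0,-0.45,0,0,0,0.008]
    - [0,0,-0.5,0,0,0,0.008]

```text
time: 12.65
eef_pos: [0.5334, 0.0581, 0.1389]
eef_rot: [0.93, -0.368, -0.0, -0.0]
ft_force: [-2.8, 3.8, 7.9]
finger_gap: 0.0159
```

Emit:
move_arm:
  series:
    - [0,0,-0.05,0,0,0,0.008]
    - [0,0,-0.1,0,0,0,0.008]
    - [0,0,-0.15,0,0,0,0.008]
    - [0,0,-0.2,0,0,0,0.008]
    - [0,0,-0.25,0,0,0,0.008]
    - [0,0,-0.3,0,0,0,0.008]
    - [0,0,-0.35,0,0,0,0.008]
    - [0,0,-0.4,0,0,0,0.008]
    - [0,0,-0.45,0,0,0,0.008]
    - [0,0,-0.5,0,0,0,0.008]

```text
time: 13.65
eef_pos: [0.5333, 0.0582, 0.1389]
eef_rot: [0.992, -0.126, -0.0, -0.0]
ft_force: [-3.1, 3.7, 8.0]
finger_gap: 0.0161
```

```bash
python3 rel.py; python3 - <<'E'
from h import *
im=imaging.snapshot("side");cv2.imwrite("pics/side7.png",im)
t=imaging.snapshot("top");cv2.imwrite("pics/top7.png",t)
cv2.imwrite("pics/d7.png",np.hstack([cv2.resize(im[190:330,170:310],(400,400),interpolation=cv2.INTER_CUBIC),cv2.resize(t[165:295,185:315],(400,400),interpolation=cv2.INTER_CUBIC)]))
E
```

```text
t 13.65 pos [0.5333 0.0582 0.1389] yaw -14.524492170312845 tilt [-0.      0.0004 -1.    ] q [ 0.1895  0.3151 -0.4956  1.9576  0.1869  0.9131 -0.6538] F [-3.1344  3.7457  7.9982] T [ 0.8851  0.5323 -0.0142] gap 0.01605156555189077
```

View pics/d7.png

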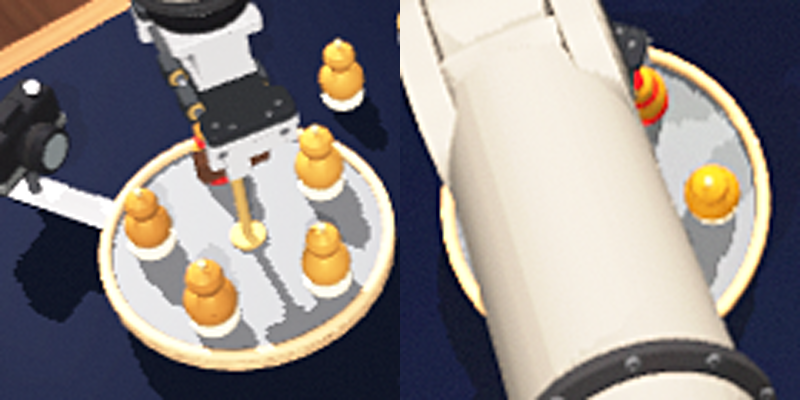

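The red-capped gourd is now behind the gripper, and every gourd is upright. There are about 42° to go. I'll turn 0.70 rad with a soft start and stop, then measure.

Emit:
move_arm:
  series:
    - [0,0,-0.01,0,0,0,0.008]
    - [0,0,-0.03,0,0,0,0.008]
    - [0,0,-0.06,0,0,0,0.008]
    - [0,0,-0.1,0,0,0,0.008]
    - [0,0,-0.15,0,0,0,0.008]
    - [0,0,-0.2,0,0,0,0.008]
    - [0,0,-0.25,0,0,0,0.008]
    - [0,0,-0.3,0,0,0,0.008]
    - [0,0,-0.35,0,0,0,0.008]
    - [0,0,-0.4,0,0,0,0.008]

```text
time: 14.75
eef_pos: [0.5331, 0.0581, 0.1389]
eef_rot: [0.997, 0.073, -0.0, -0.0]
ft_force: [-3.6, 3.6, 8.5]
finger_gap: 0.016
```

Emit:
move_arm:
  series:
    - [0,0,-0.05,0,0,0,0.008]
    - [0,0,-0.1,0,0,0,0.008]
    - [0,0,-0.15,0,0,0,0.008]
    - [0,0,-0.19,0,0,0,0.008]
    - [0,0,-0.225,0,0,0,0.008]
    - [0,0,-0.255,0,0,0,0.008]
    - [0,0,-0.275,0,0,0,0.008]
    - [0,0,-0.29,0,0,0,0.008]
    - [0,0,-0.3,0,0,0,0.008]
    - [0,0,-0.3,0,0,0,0.008]

```text
time: 15.75
eef_pos: [0.5331, 0.0582, 0.1389]
eef_rot: [0.975, 0.221, -0.0, -0.0]
ft_force: [-4.8, 4.0, 10.9]
finger_gap: 0.0161
```

```bash
python3 rel.py; python3 - <<'E'
from h import *
im=imaging.snapshot("side");cv2.imwrite("pics/side8.png",im)
t=imaging.snapshot("top");cv2.imwrite("pics/top8.png",t)
cv2.imwrite("pics/d8.png",np.hstack([cv2.resize(im[190:330,150:290],(400,400),interpolation=cv2.INTER_CUBIC),cv2.resize(t[165:295,185:315],(400,400),interpolation=cv2.INTER_CUBIC)]))
E
```

```text
t 15.75 pos [0.5331 0.0582 0.1389] yaw 25.486564458039357 tilt [-0.0003  0.0003 -1.    ] q [ 0.2977  0.3377 -0.6282  1.9517  0.2453  0.928  -0.0073] F [-4.8101  4.0217 10.886 ] T [0.896  0.8682 0.0416] gap 0.016094629995501625
```

View pics/d8.png

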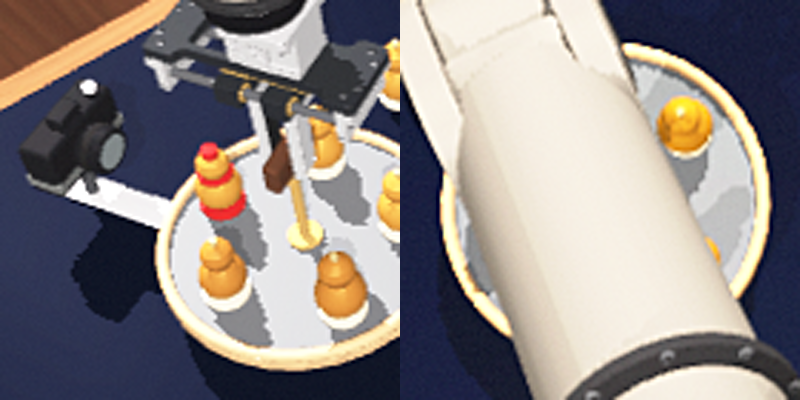

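```bash
cat > m5.py <<'E'
from h import *
import sys
s=cv2.imread(sys.argv[1]);s0=cv2.imread("pics/side0.png");t0=cv2.imread("pics/top0.png")
deg=lambda v:np.degrees(np.arctan2(v[1],v[0]))
# camera bar, side and top: pixels white; cast to z=.006, edges by extremes across the direction
for n,im,(x0,x1,y0,y1) in(("side",s0,(172,212,245,275)),("top",t0,(208,240,158,180))):
    h,o=hsvcrop(n,im,x0,x1,y0,y1)
    w=((h[...,1]<45)&(h[...,2]>150)).astype(np.uint8)
    nn,l,st,cc=cv2.connectedComponentsWithStats(w);k=1+np.argmax(st[1:,4])
    ys,xs=np.nonzero(l==k);Q=cast(n,np.c_[xs,ys]+o,.006)[:,:2]
    C=np.array([.5327,.0565]) if n=="top" else np.array([.529,.0588])
    u=np.array([np.cos(np.radians(25.3)),np.sin(np.radians(25.3))]);v=np.array([-u[1],u[0]])
    a=(Q-C)@u;b=(Q-C)@v;E=[]
    print(n,"radial range",a.min(),a.max())
    for lo in np.arange(.14,.195,.004):
        k=(a>=lo)&(a<lo+.004)
        if k.sum()>6: E.append((lo+.002,b[k].min(),b[k].max()))
    E=np.array(E);print(np.c_[E,E[:,1:].mean(1)])
for n,im,z0 in(("side",s,None),):
    h,o=hsvcrop(n,im,*[int(x) for x in sys.argv[2:6]])
    red=((h[...,0]<7)|(h[...,0]>173))&(h[...,1]>150)&(h[...,2]>100)
    for q,c in blobs(red,o,5):
        for z in(.119,.082,.050): P=cast(n,c,z)[0,:2];d=P-np.array([.529,.0588]);print(n,q,c,z,P,deg(d),np.hypot(*d))
E
python3 m5.py pics/side8.png 210 245 235 275
```

```text
side radial range 0.14169983922634927 0.2599154608508899
[[ 0.15   -0.0007  0.0168  0.008 ]
 [ 0.154  -0.0176  0.012  -0.0028]
 [ 0.158  -0.0236  0.013  -0.0053]
 [ 0.162  -0.0186  0.011  -0.0038]
 [ 0.166  -0.0176  0.013  -0.0023]
 [ 0.17   -0.0197  0.011  -0.0043]
 [ 0.174  -0.0177  0.012  -0.0028]
 [ 0.178  -0.0197  0.013  -0.0033]
 [ 0.182  -0.0187  0.012  -0.0033]
 [ 0.186  -0.0167  0.013  -0.0018]
 [ 0.19   -0.0157  0.0111 -0.0023]
 [ 0.194  -0.0177  0.0131 -0.0023]]
top radial range 0.14801341685468608 0.2138920469838578
[[ 0.154  -0.0153  0.0006 -0.0074]
 [ 0.158  -0.0164  0.0098 -0.0033]
 [ 0.162  -0.0162  0.0144 -0.0009]
 [ 0.166  -0.016   0.0146 -0.0007]
 [ 0.17   -0.0148  0.0135 -0.0006]
 [ 0.174  -0.0159  0.0147 -0.0006]
 [ 0.178  -0.0157  0.0149 -0.0004]
 [ 0.182  -0.0144  0.0139 -0.0003]
 [ 0.186  -0.0155  0.0141 -0.0007]
 [ 0.19   -0.0153  0.013  -0.0012]
 [ 0.194  -0.0141  0.0143  0.0001]]
side 33 [222.5455 242.3939] 0.119 [0.6142 0.089 ] 19.54692379019697 0.0904110890077467
side 33 [222.5455 242.3939] 0.082 [0.6461 0.0757] 8.216331623699322 0.11834511637861674
side 33 [222.5455 242.3939] 0.05 [0.6737 0.0642] 2.1279556596048605 0.1448452744842163
side 33 [225.8788 251.9697] 0.119 [0.5827 0.1007] 37.923837575080405 0.06812679497904958
side 33 [225.8788 251.9697] 0.082 [0.6132 0.0879] 19.037909630920442 0.08910640485199517
side 33 [225.8788 251.9697] 0.05 [0.6396 0.0768] 9.238753635956284 0.11205780047351087
side 64 [228.6406 263.1562] 0.119 [0.5493 0.1157] 70.34203972396027 0.06037931102269825
side 64 [228.6406 263.1562] 0.082 [0.5783 0.1035] 42.23722774960007 0.06655667877634786
side 64 [228.6406 263.1562] 0.05 [0.6033 0.0931] 24.744630883147636 0.08184134951410256
```

```bash
cat > m6.py <<'E'
from h import *
import sys
def g(n,f,box):
    im=cv2.imread(f);h,o=hsvcrop(n,im,*box)
    m=(((h[...,0]<24)|(h[...,0]>173))&(h[...,1]>140)&(h[...,2]>110)).astype(np.uint8)
    m=cv2.morphologyEx(m,cv2.MORPH_OPEN,np.ones((2,2),np.uint8))
    nn,l,st,cc=cv2.connectedComponentsWithStats(m)
    return [(st[i,4],st[i,:4]+[*o,0,0],cc[i]+o) for i in range(1,nn) if st[i,4]>60]
for f in("side0","side8"):
    for a,b,c in g("side",f"pics/{f}.png",(190,320,215,325)): print(f,a,b,c,cast("side",c,.08)[0,:2])
for f in("top0","top8"):
    for a,b,c in g("top",f"pics/{f}.png",(190,315,175,290)): print(f,a,b,c,cast("top",c,.08)[0,:2])
E
python3 m6.py
```

```text
side0 132 [283 215  15  11] [290.4091 219.6136] [ 0.5902 -0.1056]
side0 378 [228 233  28  23] [240.0926 244.5238] [0.6106 0.0462]
side0 213 [269 234  15  20] [276.338  244.0047] [ 0.5477 -0.023 ]
side0 322 [283 259  16  27] [290.3478 273.4037] [0.45   0.0116]
side0 227 [214 267  17  20] [222.1894 277.4097] [0.5539 0.1395]
side0 249 [250 283  17  22] [258.5221 294.8353] [0.4529 0.1062]
side8 117 [285 215  13  11] [291.2308 219.6838] [ 0.5884 -0.1071]
side8 125 [260 233  11  17] [264.648 241.08 ] [ 0.5765 -0.0072]
side8 336 [219 241  18  27] [227.0952 255.3065] [0.6036 0.0912]
side8 201 [284 252  15  20] [291.4428 262.6219] [ 0.4739 -0.0119]
side8 251 [221 274  16  21] [228.1633 285.1036] [0.525  0.1421]
side8 300 [261 279  18  23] [269.33 290.99] [0.4441 0.081 ]
top0 217 [244 187  18  16] [252.8387 194.977 ] [0.6142 0.0513]
top0 153 [210 213  16  13] [217.817  219.4641] [0.5541 0.1339]
top0 151 [236 213  22  19] [246.3709 222.1523] [0.5477 0.0655]
top0 173 [278 214  16  15] [285.4971 221.896 ] [ 0.5485 -0.028 ]
top0 170 [222 253  18  15] [231.0294 261.1412] [0.4537 0.0999]
top0 198 [264 254  17  16] [272.1717 261.6313] [0.4527 0.0025]
top8 188 [270 202  17  14] [277.9628 207.9787] [ 0.5825 -0.0096]
```

```bash
python3 - <<'E'
from h import *
def fit(A,B):
    A=np.array(A);B=np.array(B);a=A-A.mean(0);b=B-B.mean(0)
    th=np.arctan2((a[:,0]*b[:,1]-a[:,1]*b[:,0]).sum(),(a*b).sum())
    R=np.array([[np.cos(th),-np.sin(th)],[np.sin(th),np.cos(th)]])
    t=B.mean(0)-R@A.mean(0);C=np.linalg.solve(np.eye(2)-R,t)
    print(np.degrees(th),C,"res",np.linalg.norm(A@R.T+t-B,axis=1))
for z in(.075,.08,.085):
    s0=[cast("side",p,z)[0,:2] for p in((290.35,273.4),(276.34,244.0),(222.19,277.41))]
    s8=[cast("side",p,z)[0,:2] for p in((227.1,255.3),(228.16,285.1),(291.44,262.62))]
    fit(s0,s8)
# caps, red, z=.119 side: single-centre angle
C=np.array([.5305,.057])
p0=cast("side",(287.73,260.23),.119)[0,:2]-C;p1=cast("side",(222.55,242.39),.119)[0,:2]-C
print(np.degrees([np.arctan2(p0[1],p0[0]),np.arctan2(p1[1],p1[0])]))
# top G_d
for z in(.07,.08,.09):
  for C in([.5327,.0565],[.533,.0575]):
    a=cast("top",(231.03,261.14),z)[0,:2]-C;b=cast("top",(277.96,207.98),z)[0,:2]-C
    print(z,C,np.degrees(np.arctan2(b[1],b[0])-np.arctan2(a[1],a[0]))+360,np.hypot(*a),np.hypot(*b))
E
```

```text
165.85368978523644 [0.5274 0.0574] res [0.005  0.0053 0.0013]
165.85368978523644 [0.5238 0.0593] res [0.005  0.0053 0.0013]
165.85368978523638 [0.5202 0.0612] res [0.005  0.0052 0.0013]
[-145.2006   20.9423]
0.07 [0.5327, 0.0565] 158.44103644407414 0.08979267060618927 0.08345786308625366
0.07 [0.533, 0.0575] 157.20696467841248 0.08955843818972226 0.08405880029679996
0.08 [0.5327, 0.0565] 155.7597206427458 0.09017718529192578 0.08271212624669896
0.08 [0.533, 0.0575] 154.53116854231078 0.08996446031656827 0.08333477077428064
0.09 [0.5327, 0.0565] 153.0633999063414 0.09060145146616409 0.08202203432730525
0.09 [0.533, 0.0575] 151.84203468483872 0.0904101299475846 0.08266633838679603
```

```bash
cat > m7.py <<'E'
from h import *
from scipy.optimize import least_squares
import sys
def foot(n,f,box,show=False):
    im=cv2.imread(f);x0,x1,y0,y1=box
    K=6;c=cv2.resize(im[y0:y1,x0:x1],None,fx=K,fy=K,interpolation=cv2.INTER_CUBIC)
    h=cv2.cvtColor(c,cv2.COLOR_BGR2HSV).astype(int)
    red=(((h[...,0]<7)|(h[...,0]>172))&(h[...,1]>130)&(h[...,2]>70)).astype(np.uint8)
    nn,l,st,cc=cv2.connectedComponentsWithStats(red)
    ks=[i for i in range(1,nn) if st[i,4]>150];k=max(ks,key=lambda i:cc[i][1])
    pts=[]
    xs=np.nonzero((l==k).any(0))[0]
    for x in xs[::3]:
        y=np.nonzero(l[:,x]==k)[0].max();pts.append(((x+.5)/K-.5+x0,(y+1)/K-.5+y0))
    pts=np.array(pts);P=cast(n,pts,.045)[:,:2]
    q=least_squares(lambda v:np.linalg.norm(P-v,axis=1)-.021,P.mean(0)+[.01,0],loss="soft_l1",f_scale=.0005)
    r=np.linalg.norm(P-q.x,axis=1)-.021
    print(f,"foot",q.x,"rms",r.std(),"n",len(P),"red width px",np.ptp(xs)/K)
    return q.x
deg=lambda v:np.degrees(np.arctan2(v[1],v[0]))
if __name__=="__main__":
    a=foot("side","pics/side0.png",(275,305,250,295))
    t=foot("top","pics/top0.png",(258,288,245,275))
    print("az top0",deg(t-[.5327,.0565]))
    for f in sys.argv[1:]:
        b=foot("side",f,(208,248,232,278))
        for C in([.529,.0588],[.5302,.0564],[.5325,.0572]): print(C,"az0",deg(a-C),np.hypot(*(a-C)),"az",deg(b-C),np.hypot(*(b-C)))
E
python3 m7.py pics/side8.png; python3 - <<'E'
import cv2,numpy as np
a=cv2.imread("pics/side8.png")[230:285,200:260];b=cv2.imread("pics/side0.png")[245:300,265:325]
cv2.imwrite("pics/e8.png",np.hstack([cv2.resize(x,(400,367),interpolation=cv2.INTER_CUBIC) for x in(a,b)]))
E
```

```text
pics/side0.png foot [0.4624 0.0058] rms 0.00040711189755371314 n 33 red width px 16.166666666666668
pics/top0.png foot [0.4619 0.0072] rms 0.0002597716945062857 n 26 red width px 12.666666666666666
az top0 -145.15733075186728
pics/side8.png foot [0.6164 0.0874] rms 0.0003459811491024121 n 32 red width px 15.666666666666666
[0.529, 0.0588] az0 -141.46498109747492 0.08508282165142629 az 18.0943720367241 0.09195667384220975
[0.5302, 0.0564] az0 -143.24371149552314 0.08456706033263454 az 19.754689746306617 0.0915998743650326
[0.5325, 0.0572] az0 -143.72863416304259 0.08689163512194882 az 19.770411784340123 0.08916484150692222
```

View pics/e8.png

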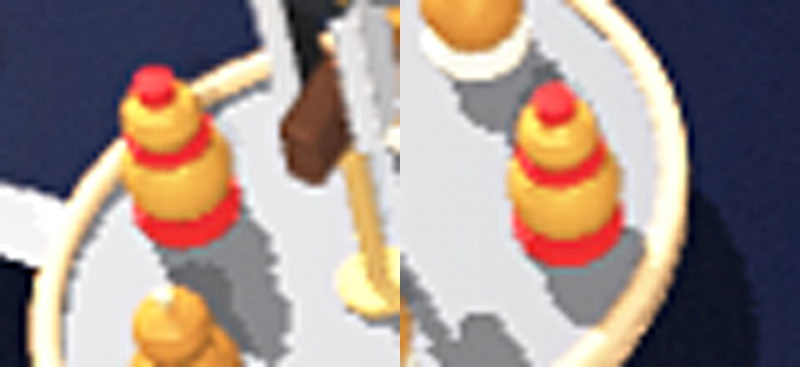

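The foot-ring fit (radial residual 0.3–0.4 mm) puts the gourd about 9 mm clockwise of the bar's centre line. That leaves about 5.5° by the foot ring and about 4.5° by the cap, while the arm's own angle suggests a bit less. I'll turn 0.09 rad more and measure again.

Emit:
move_arm:
  series:
    - [0,0,-0.005,0,0,0,0.008]
    - [0,0,-0.015,0,0,0,0.008]
    - [0,0,-0.03,0,0,0,0.008]
    - [0,0,-0.045,0,0,0,0.008]
    - [0,0,-0.06,0,0,0,0.008]
    - [0,0,-0.075,0,0,0,0.008]
    - [0,0,-0.085,0,0,0,0.008]
    - [0,0,-0.09,0,0,0,0.008]
    - [0,0,-0.09,0,0,0,0.008]
    - [0,0,-0.09,0,0,0,0.008]

```text
time: 16.85
eef_pos: [0.5331, 0.0581, 0.1389]
eef_rot: [0.965, 0.264, -0.0, -0.0]
ft_force: [-4.4, 3.4, 10.5]
finger_gap: 0.0159
```

```bash
python3 rel.py; cat > m8.py <<'E'
from m7 import *
f=sys.argv[1];b=foot("side",f,(203,248,232,280))
# bar edges in the same picture (side), z=.006: fit line to each edge
im=cv2.imread(f);h,o=hsvcrop("side",im,172,212,240,280)
w=((h[...,1]<45)&(h[...,2]>150)).astype(np.uint8)
nn,l,st,cc=cv2.connectedComponentsWithStats(w);k=1+np.argmax(st[1:,4])
ys,xs=np.nonzero(l==k);Q=cast("side",np.c_[xs,ys]+o,.006)[:,:2]
C=np.array([.5335,.058]);u=np.array([np.cos(np.radians(25.3)),np.sin(np.radians(25.3))]);v=np.array([-u[1],u[0]])
a=(Q-C)@u;t=(Q-C)@v;E=[]
for lo in np.arange(.150,.19,.003):
    m=(a>=lo)&(a<lo+.003)
    if m.sum()>5:E.append((lo+.0015,np.percentile(t[m],3),np.percentile(t[m],97)))
E=np.array(E);print("edges slope deg",[np.degrees(np.polyfit(E[:,0],E[:,i],1)[0]) for i in(1,2)],"mid lateral",E[:,1:].mean(),"width",np.diff(E[:,1:],axis=1).mean())
print("foot az",deg(b-C),"r",np.hypot(*(b-C)),"lateral from bar mid",(b-C)@v-E[:,1:].mean())
h,o=hsvcrop("side",im,203,248,228,262)
red=((h[...,0]<7)|(h[...,0]>173))&(h[...,1]>150)&(h[...,2]>100)
q,c=min(blobs(red,o,10),key=lambda z:z[1][1]);P=cast("side",c,.118)[0,:2];print("cap",c,P,deg(P-C))
E
python3 - <<'E'
from h import *
im=imaging.snapshot("side");cv2.imwrite("pics/side9.png",im)
c=im[190:330,150:290];cv2.imwrite("pics/e9.png",cv2.resize(c,(560,560),interpolation=cv2.INTER_CUBIC))
E
python3 m8.py pics/side8.png;python3 m8.py pics/side9.png
```

```text
t 16.85 pos [0.5331 0.0581 0.1389] yaw 30.61965177170915 tilt [-0.0004  0.0002 -1.    ] q [ 0.3117  0.3411 -0.6457  1.951   0.2534  0.9302  0.0751] F [-4.396   3.4164 10.4805] T [ 0.8498  0.8281 -0.0136] gap 0.015885350094578983
pics/side8.png foot [0.6164 0.0874] rms 0.0003459811491024121 n 32 red width px 15.666666666666666
edges slope deg [np.float64(3.0559704054519794), np.float64(-0.8602157085364537)] mid lateral -0.0004109562596900799 width 0.027819829262333996
foot az 19.500333757507434 r 0.08795416148522324 lateral from bar mid -0.00847685589682895
cap [222.5455 242.3939] [0.6151 0.0887] 20.61937532130658
pics/side9.png foot [0.6131 0.0947] rms 0.0004642691864221354 n 33 red width px 16.0
edges slope deg [np.float64(4.5477962948256385), np.float64(-0.8063227492244587)] mid lateral -0.0005305173330501169 width 0.028042276966435038
foot az 24.718327657717936 r 0.08765825019143178 lateral from bar mid -0.0003593824866819568
cap [220.9    244.4667] [0.6122 0.0955] 25.487346929451398
```

View pics/e9.png

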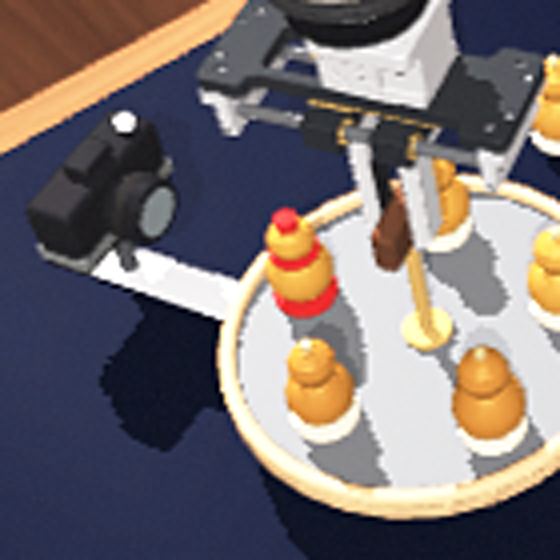

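The foot ring now reads 24.7°, the cap 25.5° and the lens axis about 25.2°. The gourd is 0.4 mm off the bar's centre line, everything is standing, the gap is 15.9 mm and the forces are low. One last check of the dial and the loose objects, then I'll hand in.

```bash
python3 - <<'E'
from h import *
from cell import order,read_state
t=imaging.snapshot("top");cv2.imwrite("pics/top9.png",t)
t0=cv2.imread("pics/top0.png")
for nm,(x0,x1,y0,y1) in dict(gourd=(320,345,175,203),tin=(362,398,172,205),brush=(115,178,272,310)).items():
    print(nm,cv2.absdiff(t,t0)[y0:y1,x0:x1].mean(), (cv2.absdiff(t,t0)[y0:y1,x0:x1].max(2)>60).sum())
h,o=hsvcrop("top",t,380,405,240,272)
wh=(h[...,1]<50)&(h[...,2]>215)
h4,_=hsvcrop("top",cv2.imread("pics/top4.png"),380,405,240,272)
print("dial px diff to top4",(cv2.absdiff(t,cv2.imread("pics/top4.png"))[235:280,365:410].max(2)>60).sum())
s=read_state();print(s['finger_gap'],s['qd'],s['ft_force'])
E
python3 -c "
from cell import order
print(order.finish_job())"
```

```text
gourd 2.7738095238095237 0
tin 2.0143097643097643 0
brush 2.224310776942356 0
dial px diff to top4 0
0.01598360817636602 [ 0.0017  0.0008  0.0003  0.0003  0.      0.0006 -0.0004] [-4.6915  4.4223 10.648 ]
the job is handed in; nothing more can be done
None
```

I set the fill light first, then turned the turntable, and handed the job in at about 17 s with the gripper still holding the wooden handle still.

- **Dial:** I turned the black light's dial 1.2 rad clockwise, from the first click to the third, and let it settle. The enlarged top view shows the pointer on the red dot. It looked the same just before hand-in.
- **Turntable:** I gripped it with 15 N (gap 15.9 mm on the 16 mm bar) and turned it about 170° anticlockwise with soft starts and stops. The red-capped gourd measures 24.7° by its foot ring and 25.5° by its cap. The lens direction is about 25.2°.
- **Other things:** All the gourds stood upright in the last side view. The table gourd, wax tin and brush showed no change from the first top picture.

**Checks that disagreed:**
- **Turn angle:** working it out from my first estimate of the handle's angle plus the arm's turn puts the gourd about 2.7° further round. I trusted the direct camera measurements instead.
- **Gourd spacing:** one rough top-view check on a plain gourd gave 5–10° less turn than the red gourd's own measurements. I put that down to its assumed height and didn't resolve it, so a small slide of that gourd isn't ruled out.
- **Turntable centre:** the two cameras disagreed by a few millimetres on it. I used the point that agreed with the arm's own position and the bar's centre line.

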